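# Load two probe carriers behind the gravity catch of a bench tray

## Robot

A 6-joint arm with a two-finger parallel gripper is mounted at the origin on the work surface. World frame = base frame: x ahead of the robot, y to its left, z up, the work surface at z = 0. Lengths are in m, angles in degrees, forces in N, time in s.
With the tool pointing down it reaches from about 0.375 to 0.9 m from the base axis. Payload 3.1 kg.
Tool frame: the origin (TCP) lies at the very end of the fingers, on their centre line; the grasp point (between the pads) lies 19 mm behind it; z points along the fingers, y is the line along which they close (so a half turn about z gives the same grasp; the last joint's range is limited). The gripper opens to 87 mm and grips with 3 to 60 N. Pads are 19 mm wide; open, the fingers measure 117 mm over their backs; the gripper's body (75 mm by 190 mm) begins 51 mm behind the grasp point.
Start: joints at [64.486, 30.224, 82.088, -0, 67.689, -10.227], TCP at [0.165, 0.603, 0.223] pointing down, gripper open.
Joint ranges: [-176.69, 176.69], [-43.24, 126.21], [12.49, 139.97], [-82, 262], [0, 151.66], [-163.58, 163.58]. Speed limits (degrees/s): [159.86, 159.86, 180, 180, 180, 180].

## Interface

Orientations are given as a 3x3 rotation matrix whose columns are the frame's x, y, z axes.
In Python, from rig import bot gives the robot as it stands.
- The arm moves only by the tool move_arm, never from a script. Its argument "increments" is a list of rows, each an object with "xyz": the shift along the tool's x, y, z in mm, a list of three; "roll": the turn about the tool's z in rad; "grip": the opening in per cent of the stroke, from 0 (shut) to 100 (fully open). A call has 1 to 5 rows; each row shifts and turns the commanded pose from where the row before left it, along the tool's axes as they then stand; what a row does not reach is not made up. A row lasts 1/12 s, in which the tool goes at most 41.7 mm and 7.16 degrees, less where a joint would pass 70% of its speed; a pose out of reach is approached as far as the arm can. A call is refused whole if a number of a shift passes 41.7 or a number of a turn 0.125, either way. A call with a gripper value outside its range is refused whole. The fingers move at their own pace and stop on an object; the grip force is fixed at half the most. Time passes only in rows, so rows that do not move let the fingers close. It gives the time, the measured TCP pose, the force, the opening and the grip force at its end, in the units of the state.
- bot.read_state(): the state, without advancing time (a new reading comes with each control period).
- bot.capture(name): name is "scene" or "top" or "wrist"; returns (picture, depth): 480x640x3 uint8, red, green, blue; 480x640 float32, m along the optical axis (not along the pixel's ray), 0 where there is no reading.
- bot.camera_model(name): a dict with "intrinsics" (3x3 intrinsics, pixels), "rvec" (rotation vector, rad) and "tvec" (3), from world to camera coordinates, as OpenCV has them; the wrist camera has in their place "tool_from_camera" (4x4, takes a point from camera to tool coordinates, whose origin is the TCP and whose axes are the flange's). Camera axes: x right, y down, z forward; pixel columns grow to the right and rows downward; lengths in m; the calibration is good to about 2 mm. The wrist camera is an equidistant fisheye: a pixel r from the principal point sees the ray r / f radians off the axis. A picture is of the moment at which its call begins: read the wrist's pose just before it. camera_model takes no time and is no camera call.
- bot.hand_in(): hands the job in; it is judged then, once.
Trained networks look in the newest picture that a camera, given by its name, has taken for a name from the list of things; names that differ only in an ending like _2 or _b are one class to them, and where a whole thing is asked for, a point or a joint stands for the part that bears it (a point fixed in the world has none). Each returns a list of dicts, best first, with "conf" (0 to 1); they miss things now and then, are a little off and sometimes report something else, mostly with a low value. They report only what shows in the picture. A call takes as long as a camera call. They do not tell look-alikes from the thing itself.
- bot.spot_in(label, camera): "at" ([x, y, z] in m, in the coordinates of the camera as it stood for that picture, good to about 4 mm: the middle of the surface that is visible of it).
- bot.trace(label, camera): "mask" (480x640 bool, what is visible of it).
The state is a dict: "time_s": time; "joint_positions": joint angles; "qvel": joint speeds; "tau": joint torques, N m; "position": TCP position; "tcp_rot": TCP orientation; "force": force on the tool from outside, world axes, zero at the start; "moment": the same for the moment, N m; "opening": opening from 0.0 (shut) to 1.0 (fully open); "grasp_force": force on a finger pad.
Only numpy, scipy, OpenCV 4.12 (cv2) and the standard library are available. Lean on these libraries where they do the work, as an engineer would, in place of code of your own. Each camera call takes 0.05 s, during which the arm holds its last target. There are 200 camera calls.

## Task

Load the tray with the two probe carriers, the long one first: set it on the tray at the open end, slide it along the fence so that its own edge lifts the hinged catch, on into the corner of fence and end stop, and let go once the catch has dropped. Then load the short carrier the same way, up snug against the long one and the fence, so that the catch drops behind it. Never touch the catch with the gripper, and leave the other things on the bench where they are.

Things in the scene. Friction and masses are not known exactly. Their poses are not given: they have to be found in the camera images.
- tray: Fixed tray: grey floor plate 321 x 87 mm, its top 8 mm above the origin; dark fence on its +y side, end stop at its +x end, both 22 mm above the plate's top; -x end and -y side open. Origin: on the bench, on the line a carrier's centre follows along the fence. x along the lane to the stop, y to the fence, z up. Plate x -160 to 161, y -45 to 42 mm; fence face y = 32, stop face x = 149 mm.
- long_home (a point): Where the long carrier's centre (half-way up) is when it is fully home in the corner of fence and end stop: tray x = 104, y = 0 mm. Fixed to the tray, axes of the tray.
- short_home (a point): Where the short carrier's centre (half-way up) is when it is fully home against the long one and the fence: tray x = 26, y = 0 mm. Its rear is then 5 mm beyond the catch's nose. Fixed to the tray, axes of the tray.
- catch_hinge (a point): Hinge of the catch, across the lane, at tray x = -70 mm, 30 mm above the plate's top, on a bracket (38 mm above the plate's top) behind the fence. The catch, a sloping steel bar 10 mm wide beside the fence (tray y = 21 to 31 mm), runs from here down towards the end stop. A carrier set down with its front end level with this point is still clear of it. Axes of the tray.
- catch (a joint): Angle of the steel gravity catch, rad: 0 = hanging at rest on its own stop, grows as the nose is lifted (limit 0.7). 60 g, no spring, falls by its weight. A carrier's front top edge, pushed along the fence, meets its slope 17 mm past the hinge and lifts it to about 0.26 with under 2 N; when the carrier's rear has passed the nose it drops behind and bars the way back.
- catch_nose (a point): Lower corner of the catch's nose on the end-stop side, mid-width: at rest at tray x = -12 mm, 6 mm above the plate's top; the nose is 8 mm long. Axes of the catch (those of the tray at rest).
- long_carrier_center (a point): Centre, 37.5 mm above the underside, of the long carrier: aluminium base 90 (x) x 64 (y) x 20 mm; black grip plate standing on its middle, 16 (x) x 34 (y) mm, top 75 mm above the underside; brass heads (10 mm across, 6 high) 10 mm from each end. 0.36 kg. Same either way round. x along its length, z up. Starts upright. Gripped across x by the plate's upper half, the hand passes beside the catch.
- short_carrier_center (a point): Centre, 37.5 mm above the underside, of the short carrier: as the long one, with the same grip plate, but its base is 66 (x) x 64 (y) x 20 mm. 0.27 kg. x along its length, z up. Starts upright on the bench.
- ring: Bystander: black rubber ring, 52 mm across, 12 mm high, lying on the bench to the robot's left. Origin at the centre of its underside.
- bottle: Bystander: white plastic jar with brass-coloured cap, 60 mm across, 120 mm high, to the robot's left. Origin at the centre of its underside.
- stand: Bystander: clear acrylic stand 90 x 120 mm with upright brass probes, 100 mm high, to the robot's right. Origin at the centre of its underside.
There are look-alikes about, which are no part of the job. Leave any pink, purple or red look-alike of the part that bears long_carrier_center alone.

How it is judged (in metres and radians):
On the way, in this order (a step that is already met when the one before it is completed fails the run):
1. the long carrier stands on the tray ahead of the catch, which hangs down (z of long_carrier_center in the frame of tray between 0.0405 and 0.0505 m and y of long_carrier_center in the frame of tray between -0.02 and 0.02 m and x of long_carrier_center in the frame of tray between -0.17 and -0.09 m and value of joint catch below 0.06 rad), for 0.1 s.
2. the long carrier, on the tray and along the fence, is under the catch and has lifted it (z of long_carrier_center in the frame of tray between 0.0375 and 0.0535 m and y of long_carrier_center in the frame of tray between -0.015 and 0.015 m and x of long_carrier_center in the frame of tray between -0.061 and 0.037 m and value of joint catch above 0.15 rad), for 0.1 s.
3. the long carrier is home in the corner of fence and end stop, let go, and the catch is down (x of long_carrier_center in the frame of tray between 0.1 and 0.108 m and y of long_carrier_center in the frame of tray between -0.004 and 0.004 m and z of long_carrier_center in the frame of tray between 0.0415 and 0.0495 m and angle between the x axis of long_carrier_center and the x axis of tray, either way round below 0.06 rad and value of joint catch below 0.06 rad and contact force between the fingers and long_carrier below 0.2 N), for 0.2 s.
4. with the long one still home, the short carrier stands on the tray ahead of the catch, which hangs down (z of short_carrier_center in the frame of tray between 0.0405 and 0.0505 m and y of short_carrier_center in the frame of tray between -0.02 and 0.02 m and x of short_carrier_center in the frame of tray between -0.17 and -0.078 m and value of joint catch below 0.06 rad and x of long_carrier_center in the frame of tray between 0.1 and 0.108 m and y of long_carrier_center in the frame of tray between -0.004 and 0.004 m and z of long_carrier_center in the frame of tray between 0.0415 and 0.0495 m and angle between the x axis of long_carrier_center and the x axis of tray, either way round below 0.06 rad), for 0.1 s.
5. the short carrier, on the tray and along the fence, is under the catch and has lifted it (z of short_carrier_center in the frame of tray between 0.0375 and 0.0535 m and y of short_carrier_center in the frame of tray between -0.015 and 0.015 m and x of short_carrier_center in the frame of tray between -0.049 and 0.025 m and value of joint catch above 0.15 rad), for 0.1 s.
At the end, for the whole second after the job is handed in: The long carrier lies flat in the corner of fence and end stop, the short one flat against it and the fence (every gap under 4 mm, both square to the tray within 0.06 rad), both let go and at rest, and the catch hangs down behind the short one (below 0.06 rad) (x of long_carrier_center in the frame of tray between 0.1 and 0.108 m and y of long_carrier_center in the frame of tray between -0.004 and 0.004 m and z of long_carrier_center in the frame of tray between 0.0415 and 0.0495 m and angle between the x axis of each of long_carrier_center, short_carrier_center and the x axis of tray, either way round below 0.06 rad and x of short_carrier_center in the frame of tray between 0.0205 and 0.0315 m and distance between long_carrier_center and short_carrier_center below 0.0825 m and y of short_carrier_center in the frame of tray between -0.004 and 0.004 m and z of short_carrier_center in the frame of tray between 0.0415 and 0.0495 m and value of joint catch below 0.06 rad and linear speed of each of long_carrier, short_carrier below 0.02 m/s); the robot touches nothing.
It fails at once if the gripper or arm touches the catch (contact force between any of the fingers, the arm and catch above 0.5 N).
It fails at once if the ring is shifted by more than 30 mm (distance of ring from where it was at the start of the episode above 0.03 m).
It fails at once if the bottle is shifted by more than 30 mm (distance of bottle from where it was at the start of the episode above 0.03 m).
It fails at once if the stand is shifted by more than 30 mm (distance of stand from where it was at the start of the episode above 0.03 m).
It also fails if it takes over 72 s, if anything falls off the work surface, if the arm or the gripper's body presses on something with over 40 N, if the wrist force passes 120 N, or if a joint passes its speed limit or range.

## Working session

There is one attempt and no reset: what is moved stays moved. The work goes in short steps, Python scripts to look and compute and a tool call to move; the robot and the scene stay as the last step left them, time stands still between calls to the robot, and variables do not carry over. Pictures are saved under pics/ and viewed, at most 10 in all, crops included, and the job is handed in when it is done.

Besides the shell and the picture viewer there is one more tool, called after "Call:" in YAML: its name, and indented under it one key for each argument. move_arm: Moves the arm, as the interface text tells. Its arguments: {"type":"object","properties":{"increments":{"type":"array"}},"required":["increments"]}

```bash
ls; mkdir -p pics; cat > h.py <<'E'
import numpy as np, cv2
from rig import bot
def ext(c):
    m=bot.camera_model(c); R=cv2.Rodrigues(np.array(m["rvec"],float))[0]; return np.array(m["intrinsics"]),R,np.array(m["tvec"],float).ravel()
def w(c,p):
    K,R,t=ext(c); return R.T@(np.array(p)-t)
def cloud(c,d,mask=None):
    K,R,t=ext(c); v,u=np.nonzero((d>0)&(mask if mask is not None else True)); z=d[v,u]
    P=np.c_[(u-K[0,2])/K[0,0]*z,(v-K[1,2])/K[1,1]*z,z]; return (P-t)@R, v,u
def px(c,P):
    K,R,t=ext(c); q=K@(R@np.array(P)+t); return q[:2]/q[2]
E
python3 - <<'E'
from h import *
np.set_printoptions(precision=4,suppress=True)
for c in("top","scene"):
    im,d=bot.capture(c); cv2.imwrite(f"pics/{c}0.png",im[...,::-1]); np.save(f"{c}0.npy",d); np.save(f"{c}im.npy",im)
    print(c, ext(c)[1], -ext(c)[1].T@ext(c)[2])
    for l in("long_carrier_center","short_carrier_center","tray","catch","ring","bottle","stand"):
        for r in bot.spot_in(l,c)[:4]: print(l,round(r["conf"],2),w(c,r["at"]),px(c,w(c,r["at"])).round())
s=bot.read_state(); print(s["time_s"],s["position"],s["tcp_rot"])
E
```

```text
pics
top [[-0.0145 -0.9999 -0.0015]
 [-0.9794  0.0145 -0.2014]
 [ 0.2014 -0.0015 -0.9795]] [ 0.2    -0.0058  1.3793]
long_carrier_center 0.89 [ 0.4465 -0.1651  0.0201] [391. 257.]
long_carrier_center 0.85 [ 0.2833 -0.4146  0.0215] [507. 327.]
long_carrier_center 0.77 [ 0.3317 -0.2784  0.0195] [444. 306.]
long_carrier_center 0.66 [0.3123 0.1587 0.0166] [248. 318.]
short_carrier_center 0.93 [0.4557 0.0975 0.0203] [276. 254.]
short_carrier_center 0.46 [ 0.6172 -0.0461  0.0121] [337. 186.]
tray 0.95 [ 0.616  -0.0465  0.012 ] [338. 187.]
catch 0.52 [ 0.6522 -0.0001  0.034 ] [317. 169.]
bottle 0.6 [0.6174 0.3994 0.0995] [136. 177.]
stand 0.74 [ 0.5408 -0.3886  0.0445] [490. 212.]
stand 0.31 [ 0.617  -0.0432  0.012 ] [336. 186.]
scene [[-0.5869  0.8094 -0.0205]
 [ 0.5063  0.3471 -0.7894]
 [-0.6319 -0.4737 -0.6135]] [1.2718 0.5716 0.8116]
long_carrier_center 0.96 [0.3288 0.1627 0.0176] [415. 242.]
long_carrier_center 0.92 [ 0.3431 -0.274   0.0198] [273. 190.]
long_carrier_center 0.88 [ 0.3818 -0.0269  0.0199] [338. 226.]
long_carrier_center 0.84 [ 0.3026 -0.4161  0.0192] [245. 169.]
short_carrier_center 0.62 [0.4741 0.1035 0.015 ] [362. 266.]
tray 0.57 [ 0.6188 -0.0292  0.003 ] [279. 283.]
catch 0.44 [0.6535 0.0024 0.0337] [279. 287.]
ring 0.61 [0.4797 0.3568 0.0109] [465. 314.]
bottle 0.86 [0.6558 0.4095 0.086 ] [458. 357.]
stand 0.7 [ 0.5558 -0.3782  0.0363] [190. 208.]
0.8 [0.1647 0.6029 0.2226] [[-0.9646  0.2636  0.    ]
 [ 0.2636  0.9646  0.    ]
 [-0.      0.     -1.    ]]
```

View pics/top0.png

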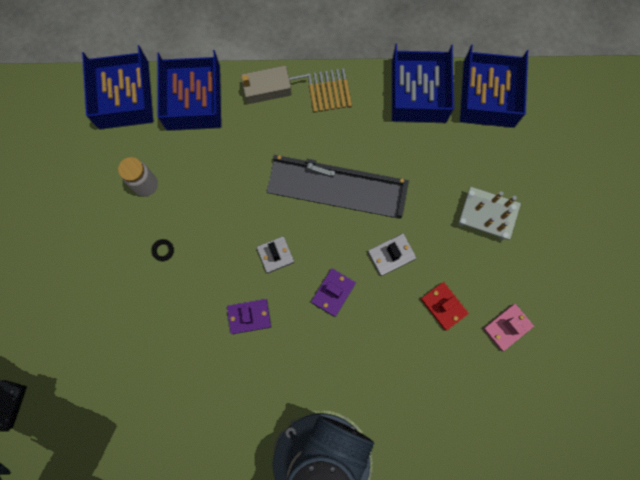

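View pics/scene0.png

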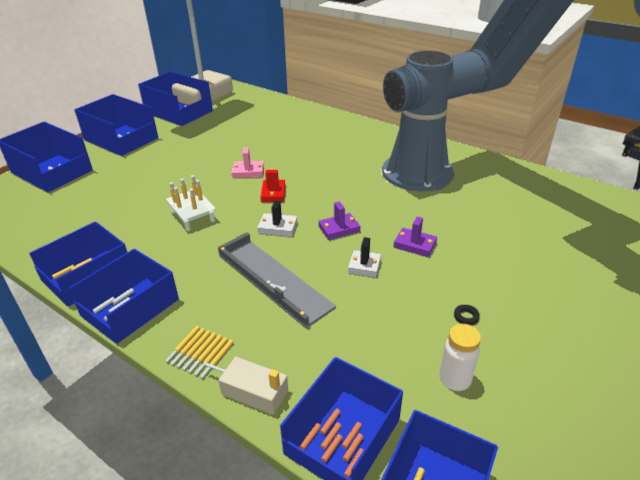

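The top view shows the tray at (338,187), with the fence on its far side, the stop at its right end and the catch at (320,170). The silver long carrier is at (391,257) and the silver short one at (276,254). The coloured ones are look-alikes.

```bash
python3 - <<'E'
from h import *
np.set_printoptions(precision=4,suppress=True)
def rect(P):
    (c,s,a)=cv2.minAreaRect((P[:,:2]*1000).astype(np.float32)); b=cv2.boxPoints((c,s,a)); 
    return np.array(c).round(1),np.array(s).round(1),round(a,1)
for c in("top","scene"):
    bot.capture(c); d=np.load(c+"0.npy"); print(c,ext(c)[0][0,0])
    for l,xy in(("long_carrier_center",(.4465,-.165)),("short_carrier_center",(.4557,.0975))):
        # cloud near the spot
        P,v,u=cloud(c,d); n=np.hypot(*(P[:,:2]-np.array(xy)).T)<.07
        P=P[n]
        b=P[(P[:,2]>.013)&(P[:,2]<.03)]; t=P[(P[:,2]>.067)&(P[:,2]<.085)]
        print(l,len(b),rect(b),"z",np.median(b[:,2]),"plate",len(t),rect(t),np.median(t[:,2]), t[:,:2].mean(0))
    P,v,u=cloud(c,d); n=(abs(P[:,0]-.616)<.13)&(abs(P[:,1]+.04)<.2)
    P=P[n]
    tr=[r for r in bot.trace("tray",c)]
    m=tr[0]["mask"]; Q,_,_=cloud(c,d,m)
    f=Q[(Q[:,2]>.004)&(Q[:,2]<.013)]; print("floor",len(f),rect(f),np.median(f[:,2]))
    g=P[(P[:,2]>.024)&(P[:,2]<.036)]; print("fence",len(g),rect(g),np.median(g[:,2]))
    g=Q[(Q[:,2]>.004)]; print("all",len(g),rect(g))
    im=np.load(c+"im.npy")
    if c=="top": cv2.imwrite("pics/crop.png",cv2.resize(im[140:280,250:430,::-1],None,fx=4.4,fy=4.2,interpolation=cv2.INTER_CUBIC))
E
```

```text
top 608.0806537733386
long_carrier_center 914 (array([ 452.8, -165.8]), array([64.8, 91.6]), 25.0) z 0.02009558083824523 plate 121 (array([ 452.4, -165.6]), array([34.3, 16.1]), 25.6) 0.0750534618929351 [ 0.4524 -0.1652]
short_carrier_center 670 (array([456.3, 100.6]), array([65.7, 65.9]), 21.2) z 0.020072554223723373 plate 114 (array([456.3, 100.4]), array([35.3, 15.4]), 21.3) 0.07566909566060911 [0.4557 0.1001]
floor 3678 (array([611.5, -40.4]), array([316.8,  80.9]), 77.9) 0.008381554616117694
fence 844 (array([569.1, -38.6]), array([319.4, 195.5]), 80.8) 0.029907557687049245
all 4965 (array([615.3, -43.2]), array([320.8,  89.6]), 77.8)
scene 525.5794751662604
long_carrier_center 520 (array([ 455. , -167.4]), array([71.8, 91.3]), 25.8) z 0.018761221897112983 plate 64 (array([ 457.8, -166.7]), array([33. , 17.9]), 27.0) 0.07368051199287155 [ 0.4586 -0.165 ]
short_carrier_center 478 (array([459.3,  98.9]), array([73.2, 65.9]), 21.7) z 0.01890218071218472 plate 82 (array([459.9,  99.4]), array([37.2, 16.2]), 19.4) 0.07313617120867642 [0.4616 0.1004]Traceback (most recent call last):
  File "<stdin>", line 17, in <module>
IndexError: list index out of range
```

View pics/crop.png

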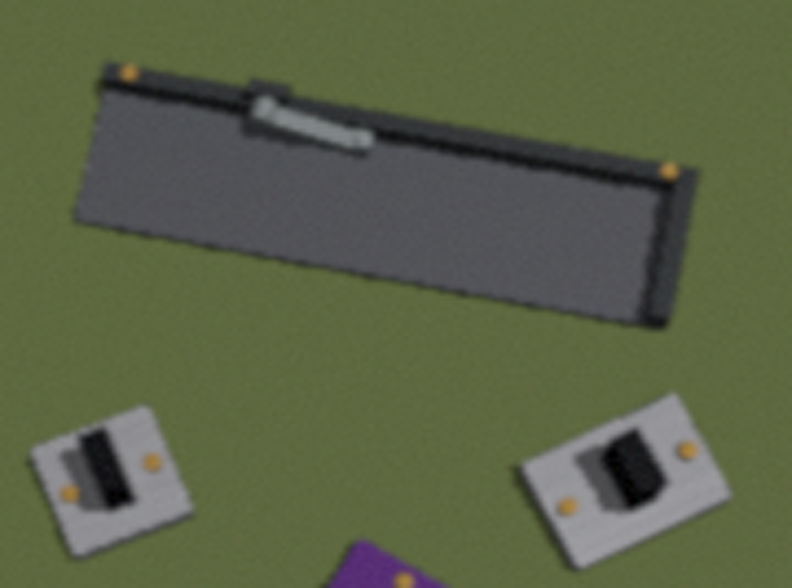

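The crop confirms it. The tray's x axis runs towards the lower right, world yaw about 257.8°, with the fence on the far side. The catch hinge is at crop (262,105) and both silver carriers are clear of everything. I'm moving to the long carrier now.

Call:
move_arm:
  increments:
    - {"xyz":[-24.5,-17.7,0],"roll":0,"grip":100}
    - {"xyz":[-24.5,-17.7,0],"roll":0,"grip":100}
    - {"xyz":[-24.5,-17.7,0],"roll":0,"grip":100}
    - {"xyz":[-24.5,-17.7,0],"roll":0,"grip":100}
    - {"xyz":[-24.5,-17.7,0],"roll":0,"grip":100}

```text
time_s: 1.42
position: [0.2602, 0.4842, 0.2226]
tcp_rot: [[-0.965, 0.263, 0.0], [0.263, 0.965, 0.0], [-0.0, 0.0, -1.0]]
force: [0.3, -0.3, -0.4]
opening: 0.998
grasp_force: 0.0
```

Call:
move_arm:
  increments:
    - {"xyz":[-24.5,-17.7,0],"roll":0,"grip":100}
    - {"xyz":[-24.5,-17.7,0],"roll":0,"grip":100}
    - {"xyz":[-24.5,-17.7,0],"roll":0,"grip":100}
    - {"xyz":[-24.5,-17.7,0],"roll":0,"grip":100}
    - {"xyz":[-24.5,-17.7,0],"roll":0,"grip":100}

```text
time_s: 1.83
position: [0.3552, 0.3664, 0.2228]
tcp_rot: [[-0.965, 0.264, 0.0], [0.264, 0.965, 0.0], [-0.0, 0.0, -1.0]]
force: [-0.2, 0.4, -0.6]
opening: 1.002
grasp_force: 0.0
```

Call:
move_arm:
  increments:
    - {"xyz":[-24.5,-17.7,0],"roll":0,"grip":100}
    - {"xyz":[-24.5,-17.7,0],"roll":0,"grip":100}
    - {"xyz":[-24.5,-17.7,0],"roll":0,"grip":100}
    - {"xyz":[-24.5,-17.7,0],"roll":0,"grip":100}
    - {"xyz":[-24.5,-17.7,0],"roll":0,"grip":100}

```text
time_s: 2.25
position: [0.4501, 0.2486, 0.2228]
tcp_rot: [[-0.965, 0.264, 0.001], [0.264, 0.965, 0.0], [-0.0, 0.0, -1.0]]
force: [0.3, -0.3, -0.2]
opening: 0.998
grasp_force: 0.0
```

Call:
move_arm:
  increments:
    - {"xyz":[-7.5,-26.7,0],"roll":0,"grip":100}
    - {"xyz":[-7.5,-26.7,0],"roll":0,"grip":100}
    - {"xyz":[-7.5,-26.7,0],"roll":0,"grip":100}
    - {"xyz":[-7.5,-26.7,0],"roll":0,"grip":100}
    - {"xyz":[-7.5,-26.7,0],"roll":0,"grip":100}

```text
time_s: 2.67
position: [0.4502, 0.1099, 0.2227]
tcp_rot: [[-0.965, 0.264, 0.001], [0.264, 0.965, 0.0], [-0.001, 0.0, -1.0]]
force: [0.1, 0.2, 0.1]
opening: 0.999
grasp_force: 0.0
```

Call:
move_arm:
  increments:
    - {"xyz":[-7.5,-26.7,0],"roll":0,"grip":100}
    - {"xyz":[-7.5,-26.7,0],"roll":0,"grip":100}
    - {"xyz":[-7.5,-26.7,0],"roll":0,"grip":100}
    - {"xyz":[-7.5,-26.7,0],"roll":0,"grip":100}
    - {"xyz":[-7.5,-26.7,0],"roll":0,"grip":100}

```text
time_s: 3.08
position: [0.4512, -0.0288, 0.2228]
tcp_rot: [[-0.965, 0.264, 0.001], [0.264, 0.965, -0.0], [-0.001, -0.0, -1.0]]
force: [1.0, -0.2, 0.3]
opening: 0.999
grasp_force: 0.0
```

Call:
move_arm:
  increments:
    - {"xyz":[-7.5,-26.7,0],"roll":0,"grip":100}
    - {"xyz":[-7.5,-26.7,0],"roll":0,"grip":100}
    - {"xyz":[-7.5,-26.7,0],"roll":0,"grip":100}
    - {"xyz":[-7.5,-26.7,0],"roll":0,"grip":100}
    - {"xyz":[-7.5,-26.7,0],"roll":0,"grip":100}

```text
time_s: 3.5
position: [0.4521, -0.1676, 0.2228]
tcp_rot: [[-0.965, 0.264, 0.001], [0.264, 0.965, -0.0], [-0.001, -0.0, -1.0]]
force: [0.1, 0.4, 0.7]
opening: 1.003
grasp_force: 0.0
```

Call:
move_arm:
  increments:
    - {"xyz":[0,0,10],"roll":-0.118,"grip":60}
    - {"xyz":[0,0,10],"roll":-0.118,"grip":60}
    - {"xyz":[0,0,10],"roll":-0.118,"grip":60}
    - {"xyz":[0,0,10],"roll":-0.118,"grip":60}
    - {"xyz":[0,0,10],"roll":-0.118,"grip":60}

```text
time_s: 3.92
position: [0.4523, -0.1664, 0.1723]
tcp_rot: [[-0.947, -0.323, 0.001], [-0.323, 0.947, -0.0], [-0.0, -0.001, -1.0]]
force: [-0.1, -0.4, -0.6]
opening: 0.703
grasp_force: 0.0
```

Call:
move_arm:
  increments:
    - {"xyz":[0,0,10],"roll":-0.116,"grip":60}
    - {"xyz":[0,0,5],"roll":0,"grip":60}
    - {"xyz":[0,0,0],"roll":0,"grip":60}
    - {"xyz":[0,0,0],"roll":0,"grip":60}

```text
time_s: 4.25
position: [0.4522, -0.1661, 0.1576]
tcp_rot: [[-0.906, -0.423, -0.0], [-0.423, 0.906, 0.0], [0.0, 0.0, -1.0]]
force: [0.1, -0.7, 0.2]
opening: 0.605
grasp_force: 0.0
```

```bash
cat >> h.py <<'E'
def wrist():
    """state then picture; returns picture, and (pixel -> world point at height z)"""
    s=bot.read_state(); im,d=bot.capture("wrist"); m=bot.camera_model("wrist"); return s,im,d,m
def wcloud(s,d,m,mask=None):
    K=np.array(m["intrinsics"]); T=np.array(m["tool_from_camera"]); v,u=np.nonzero((d>0)&(mask if mask is not None else True))
    a=(u-K[0,2])/K[0,0]; b=(v-K[1,2])/K[1,1]; r=np.hypot(a,b)+1e-9; z=d[v,u]; k=np.tan(r)/r
    ok=r<1.3
    P=np.c_[a*k*z,b*k*z,z]@T[:3,:3].T+T[:3,3]
    return (P@np.array(s["tcp_rot"]).T+np.array(s["position"]))[ok],v[ok],u[ok]
def rect(P):
    (c,s,a)=cv2.minAreaRect((P[:,:2]*1000).astype(np.float32)); return np.array(c).round(1),np.array(s).round(1),round(a,1)
E
python3 - <<'E'
from h import *
s,im,d,m=wrist(); cv2.imwrite("pics/w1.png",im[...,::-1]); print(s["position"],s["tcp_rot"],np.array(m["tool_from_camera"]).round(3))
P,v,u=wcloud(s,d,m); P=P[np.hypot(P[:,0]-.4528,P[:,1]+.1658)<.07]
for lo,hi in((.013,.03),(.067,.085)):
    b=P[(P[:,2]>lo)&(P[:,2]<hi)]; print(len(b),rect(b) if len(b)>3 else 0,np.median(b[:,2]))
E
```

```text
[ 0.45221658 -0.16613235  0.15758205] [[-9.06128441e-01 -4.23002605e-01 -2.09647176e-04]
 [-4.23002638e-01  9.06128438e-01  1.47416794e-04]
 [ 1.27609580e-04  2.22259858e-04 -9.99999967e-01]] [[ 0.    -0.961 -0.275  0.076]
 [ 1.     0.    -0.001  0.001]
 [ 0.001 -0.275  0.961 -0.162]
 [ 0.     0.     0.     1.   ]]
6869 (array([ 451.7, -167.5]), array([65. , 90.1]), 25.4) 0.019982537898202896
1088 (array([ 451.9, -167.5]), array([34.6, 14.8]), 25.2) 0.07493902968404179
```

View pics/w1.png

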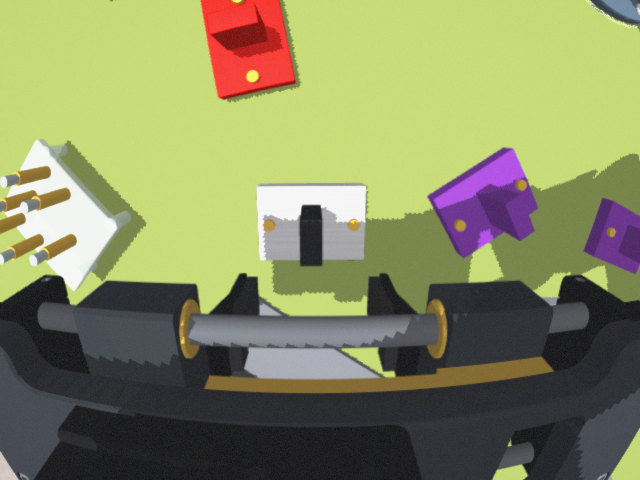

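The wrist view shows the long carrier at (312,222), square between the fingers. I'll grasp it, lift it and carry it over the open end of the tray.

Call:
move_arm:
  increments:
    - {"xyz":[0,-1,23],"roll":0,"grip":60}
    - {"xyz":[0,0,23],"roll":0,"grip":60}
    - {"xyz":[0,0,23],"roll":0,"grip":60}
    - {"xyz":[0,0,23],"roll":0,"grip":60}
    - {"xyz":[0,0,20],"roll":0,"grip":60}

```text
time_s: 4.72
position: [0.4532, -0.1674, 0.0451]
tcp_rot: [[-0.906, -0.424, 0.001], [-0.424, 0.906, -0.001], [-0.001, -0.001, -1.0]]
force: [1.0, -1.0, -0.6]
opening: 0.601
grasp_force: 0.0
```

Call:
move_arm:
  increments:
    - {"xyz":[0,0,0],"roll":0,"grip":60}
    - {"xyz":[0,0,0],"roll":0,"grip":0}
    - {"xyz":[0,0,0],"roll":0,"grip":0}
    - {"xyz":[0,0,0],"roll":0,"grip":0}
    - {"xyz":[0,0,0],"roll":0,"grip":0}

```text
time_s: 5.13
position: [0.4535, -0.1676, 0.0469]
tcp_rot: [[-0.905, -0.425, 0.002], [-0.425, 0.905, -0.002], [-0.002, -0.003, -1.0]]
force: [-0.7, -0.2, 0.6]
opening: 0.378
grasp_force: 0.0
```

Call:
move_arm:
  increments:
    - {"xyz":[0,0,0],"roll":0,"grip":0}
    - {"xyz":[0,0,0],"roll":0,"grip":0}
    - {"xyz":[0,0,-5],"roll":0,"grip":0}
    - {"xyz":[0,0,-15],"roll":0,"grip":0}
    - {"xyz":[0,0,-20],"roll":0,"grip":0}

```text
time_s: 5.55
position: [0.4512, -0.1661, 0.085]
tcp_rot: [[-0.905, -0.425, -0.004], [-0.425, 0.905, 0.003], [0.002, 0.004, -1.0]]
force: [-0.1, -1.0, -3.0]
opening: 0.18
grasp_force: 30.0
```

Call:
move_arm:
  increments:
    - {"xyz":[0,0,-20],"roll":0.109,"grip":0}
    - {"xyz":[0,0,-20],"roll":0.109,"grip":0}
    - {"xyz":[0,0,-20],"roll":0.109,"grip":0}
    - {"xyz":[0,0,-10],"roll":0.109,"grip":0}
    - {"xyz":[0,0,0],"roll":0.109,"grip":0}

```text
time_s: 5.97
position: [0.4536, -0.1676, 0.158]
tcp_rot: [[-0.994, 0.111, 0.004], [0.111, 0.994, -0.003], [-0.004, -0.002, -1.0]]
force: [0.0, 0.1, -3.5]
opening: 0.179
grasp_force: 29.9
```

Call:
move_arm:
  increments:
    - {"xyz":[0,0,0],"roll":0.108,"grip":0}
    - {"xyz":[0,0,0],"roll":0,"grip":0}
    - {"xyz":[-12.7,27.5,0],"roll":0,"grip":0}
    - {"xyz":[-12.7,27.5,0],"roll":0,"grip":0}
    - {"xyz":[-12.7,27.5,0],"roll":0,"grip":0}

```text
time_s: 6.38
position: [0.5072, -0.0938, 0.1553]
tcp_rot: [[-0.977, 0.211, -0.001], [0.211, 0.977, 0.001], [0.001, 0.0, -1.0]]
force: [0.4, -0.7, -2.4]
opening: 0.18
grasp_force: 30.0
```

Call:
move_arm:
  increments:
    - {"xyz":[-12.7,27.5,0],"roll":0,"grip":0}
    - {"xyz":[-12.7,27.5,0],"roll":0,"grip":0}
    - {"xyz":[-12.7,27.5,0],"roll":0,"grip":0}
    - {"xyz":[-12.7,27.5,0],"roll":0,"grip":0}
    - {"xyz":[-12.7,27.5,0],"roll":0,"grip":0}

```text
time_s: 6.8
position: [0.5984, 0.0279, 0.1549]
tcp_rot: [[-0.978, 0.209, -0.002], [0.209, 0.978, 0.0], [0.002, -0.0, -1.0]]
force: [0.4, -0.5, -3.0]
opening: 0.182
grasp_force: 30.0
```

Call:
move_arm:
  increments:
    - {"xyz":[-12.7,27.5,0],"roll":0,"grip":0}
    - {"xyz":[-12.7,27.5,0],"roll":0,"grip":0}
    - {"xyz":[0,0,0],"roll":0,"grip":0}
    - {"xyz":[0,0,0],"roll":0,"grip":0}
    - {"xyz":[0,0,0],"roll":0,"grip":0}

```text
time_s: 7.22
position: [0.6336, 0.0747, 0.1546]
tcp_rot: [[-0.978, 0.21, -0.003], [0.21, 0.978, -0.0], [0.003, -0.001, -1.0]]
force: [-1.0, 0.0, -2.1]
opening: 0.183
grasp_force: 30.0
```

```bash
python3 - <<'E'
from h import *
np.set_printoptions(precision=4,suppress=True)
s,im,d,m=wrist(); cv2.imwrite("pics/w2.png",im[...,::-1]); print(s["time_s"],s["position"],s["tcp_rot"],s["force"])
np.save("w2d.npy",d); np.save("w2im.npy",im)
o=np.array([.6169,-.043]); a=np.deg2rad(257.8); ex=np.array([np.cos(a),np.sin(a)]); ey=np.array([-ex[1],ex[0]])
P,v,u=wcloud(s,d,m); X=(P[:,:2]-o)@np.c_[ex,ey]*1000; Z=P[:,2]*1000
near=(abs(X[:,0])<175)&(abs(X[:,1])<60)
def edges(X,Z,name):
    # fence inner face as the border of the >22 mm heights, per x slice; plate edges as z>4
    for x0 in range(-150,150,25):
        k=(abs(X[:,0]-x0)<6)
        f=X[k&(Z>25)&(Z<36)&(X[:,1]>22)&(X[:,1]<50),1]; p=X[k&(Z>4)&(Z<13)&(X[:,1]>-60)&(X[:,1]<45),1]
        if len(f)>5: print(name,x0,"fence y",np.percentile(f,[3,97]).round(1),len(f),"plate y",np.percentile(p,[1,99]).round(1) if len(p)>5 else 0)
    k=(abs(X[:,1])<40); e=X[k&(Z>4)&(Z<13)&(abs(X[:,0])<190),0]; print("plate x",np.percentile(e,[.3,99.7]).round(1))
    e=X[k&(Z>25)&(Z<36)&(X[:,0]>135)&(X[:,0]<175),0]; print("stop x",len(e),np.percentile(e,[3,97]).round(1) if len(e)>5 else 0)
edges(X,Z,"w")
d=np.load("top0.npy"); P,v,u=cloud("top",d); edges((P[:,:2]-o)@np.c_[ex,ey]*1000,P[:,2]*1000,"t")
# held base in the wrist picture
E
```

```text
7.2167 [0.6336 0.0747 0.1546] [[-0.9777  0.2099 -0.0033]
 [ 0.2099  0.9777 -0.0004]
 [ 0.0031 -0.0011 -1.    ]] [-0.9897  0.0259 -2.0636]
w -50 fence y [22.6 39.5] 151 plate y [-45.1  25.9]
w -25 fence y [23.7 39.1] 179 plate y [-44.9  24. ]
w 0 fence y [31.7 39.2] 133 plate y [-44.9  31.9]
w 25 fence y [31.5 41.9] 152 plate y [-44.9  32.1]
w 50 fence y [31.5 41.8] 136 plate y [-44.6  31.7]
w 75 fence y [31.5 41.7] 123 plate y [-44.3  32.3]
w 100 fence y [31.8 41.9] 109 plate y [-44.5  32.1]
w 125 fence y [31.8 41.5] 94 plate y [-44.8  31.9]
plate x [-155.2  151.7]
stop x 887 [141.  162.1]
t -150 fence y [31.9 41.3] 23 plate y [-48.1  33.1]
t -125 fence y [31.3 42.1] 20 plate y [-54.   33.2]
t -100 fence y [31.5 41.3] 22 plate y [-54.9  32.4]
t -50 fence y [22.6 42.4] 42 plate y [-46.7  26.3]
t -25 fence y [25.  41.1] 27 plate y [-52.1  23.7]
t 0 fence y [31.6 41.6] 25 plate y [-44.1  32.9]
t 25 fence y [31.7 41.8] 23 plate y [-45.4  32.5]
t 50 fence y [32.3 41.6] 22 plate y [-52.2  33.5]
t 75 fence y [30.9 40.7] 25 plate y [-44.9  32.6]
t 100 fence y [32.2 41. ] 22 plate y [-48.6  32.1]
t 125 fence y [31.9 41.5] 21 plate y [-55.2  33. ]
plate x [-183.9  179.7]
stop x 196 [139.  160.8]
```

View pics/w2.png

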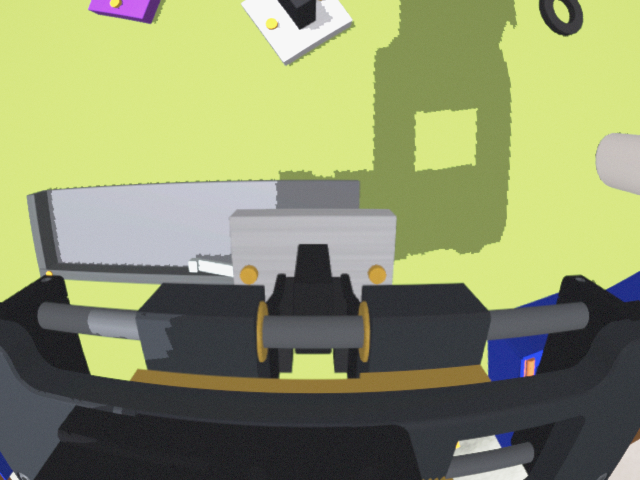

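The tray frame from the top view agrees with the wrist depth to within 0.5 mm. The held carrier sits square over the open end, ahead of the catch at (200,267). Lowering it now.

Call:
move_arm:
  increments:
    - {"xyz":[0,0,22],"roll":0,"grip":0}
    - {"xyz":[0,0,22],"roll":0,"grip":0}
    - {"xyz":[0,0,22],"roll":0,"grip":0}
    - {"xyz":[0,0,14],"roll":0,"grip":0}
    - {"xyz":[0,0,8],"roll":0,"grip":0}

```text
time_s: 7.68
position: [0.6326, 0.0734, 0.0654]
tcp_rot: [[-0.977, 0.213, -0.005], [0.213, 0.977, 0.0], [0.005, -0.001, -1.0]]
force: [0.2, 0.1, -2.2]
opening: 0.181
grasp_force: 30.0
```

Call:
move_arm:
  increments:
    - {"xyz":[0,0,3],"roll":0,"grip":0}
    - {"xyz":[0,0,2],"roll":0,"grip":0}
    - {"xyz":[0,0,1],"roll":0,"grip":0}
    - {"xyz":[0,0,0],"roll":0,"grip":0}
    - {"xyz":[0,0,0],"roll":0,"grip":0}

```text
time_s: 8.1
position: [0.6358, 0.0747, 0.0626]
tcp_rot: [[-0.977, 0.212, 0.002], [0.212, 0.977, -0.0], [-0.002, 0.0, -1.0]]
force: [-0.0, 0.2, -2.6]
opening: 0.182
grasp_force: 30.0
```

Call:
move_arm:
  increments:
    - {"xyz":[0,0,1.5],"roll":0,"grip":0}
    - {"xyz":[0,0,1.5],"roll":0,"grip":0}
    - {"xyz":[0,0,1],"roll":0,"grip":0}
    - {"xyz":[0,0,0],"roll":0,"grip":0}
    - {"xyz":[0,0,0],"roll":0,"grip":0}

```text
time_s: 8.52
position: [0.6349, 0.0748, 0.0574]
tcp_rot: [[-0.977, 0.212, -0.0], [0.212, 0.977, -0.0], [0.0, -0.0, -1.0]]
force: [0.3, -0.3, -2.8]
opening: 0.183
grasp_force: 30.0
```

```bash
cat >> h.py <<'E'
o=np.array([.6169,-.043]); a_=np.deg2rad(257.8); ex=np.array([np.cos(a_),np.sin(a_)]); ey=np.array([-ex[1],ex[0]])
def tr(p): return (np.atleast_2d(p)[:,:2]-o)@np.c_[ex,ey]*1000
E
python3 - <<'E'
from h import *
s,im,d,m=wrist(); P,v,u=wcloud(s,d,m); print(s["position"],s["force"],"tcp tray",tr(s["position"]))
X=tr(P); Z=P[:,2]*1000; k=(abs(X[:,0]+118)<60)&(X[:,1]>-50)&(X[:,1]<5)&(Z>20)&(Z<50)
print(np.histogram(Z[k],bins=range(20,50,2)))
z0=np.median(Z[k]); b=k&(abs(Z-z0)<3); print(z0,np.percentile(X[b],[1,99],axis=0),np.polyfit(X[b,0],Z[b],1))
E
```

```text
[0.63493563 0.07483902 0.0574477 ] [ 0.30838516 -0.26808548 -2.80712805] tcp tray [[-118.98910126   -7.27399921]]
(array([ 157,  127,  106,  442, 7765, 1142,   84,  455,   80,   54,   37,
         35,   34,   38]), array([20, 22, 24, 26, 28, 30, 32, 34, 36, 38, 40, 42, 44, 46, 48]))
29.287484993359502 [[-163.18207518  -40.35881174]
 [ -75.31770333    1.21863757]] [2.70669869e-03 2.95424066e+01]
```

Call:
move_arm:
  increments:
    - {"xyz":[0,0,1],"roll":0,"grip":0}
    - {"xyz":[0,0,1],"roll":0,"grip":0}
    - {"xyz":[0,0,0],"roll":0,"grip":0}
    - {"xyz":[0,0,0],"roll":0,"grip":0}
    - {"xyz":[0,0,0],"roll":0,"grip":0}

```text
time_s: 8.98
position: [0.6353, 0.0747, 0.0562]
tcp_rot: [[-0.977, 0.212, 0.001], [0.212, 0.977, -0.0], [-0.001, 0.0, -1.0]]
force: [-0.8, -0.4, 2.5]
opening: 0.181
grasp_force: 30.0
```

Call:
move_arm:
  increments:
    - {"xyz":[-3,0,0],"roll":0,"grip":0}
    - {"xyz":[-3,0,0],"roll":0,"grip":0}
    - {"xyz":[-2,0,0],"roll":0,"grip":0}
    - {"xyz":[-1,0,0],"roll":0,"grip":0}
    - {"xyz":[0,0,0],"roll":0,"grip":0}

```text
time_s: 9.4
position: [0.6403, 0.0738, 0.0564]
tcp_rot: [[-0.977, 0.212, -0.008], [0.212, 0.977, 0.001], [0.008, -0.001, -1.0]]
force: [-8.0, 2.2, 9.0]
opening: 0.182
grasp_force: 30.0
```

Call:
move_arm:
  increments:
    - {"xyz":[0,-6,0],"roll":0,"grip":0}
    - {"xyz":[0,-8,0],"roll":0,"grip":0}
    - {"xyz":[0,-8,0],"roll":0,"grip":0}
    - {"xyz":[0,-8,0],"roll":0,"grip":0}
    - {"xyz":[0,-5,0],"roll":0,"grip":0}

```text
time_s: 9.82
position: [0.6361, 0.0412, 0.0564]
tcp_rot: [[-0.977, 0.214, -0.0], [0.214, 0.977, 0.005], [0.001, 0.005, -1.0]]
force: [-1.7, 10.3, 6.4]
opening: 0.181
grasp_force: 30.0
```

Call:
move_arm:
  increments:
    - {"xyz":[0,-8,-0.5],"roll":0,"grip":0}
    - {"xyz":[0,-10,0],"roll":0,"grip":0}
    - {"xyz":[0,-10,0],"roll":0,"grip":0}
    - {"xyz":[0,-10,0],"roll":0,"grip":0}
    - {"xyz":[0,-7,0],"roll":0,"grip":0}

```text
time_s: 10.23
position: [0.6263, -0.0039, 0.0563]
tcp_rot: [[-0.977, 0.213, -0.001], [0.213, 0.977, 0.003], [0.001, 0.003, -1.0]]
force: [-1.9, 5.6, 1.3]
opening: 0.184
grasp_force: 30.0
```

```bash
cat >> h.py <<'E'
def base(half=45):
    s,im,d,m=wrist(); P,v,u=wcloud(s,d,m); t=tr(s["position"])[0]; print(np.round(s["position"],4),np.round(s["force"],1),"tcp tray",t.round(1))
    X=tr(P); Z=P[:,2]*1000; k=(abs(X[:,0]-t[0])<half+8)&(X[:,1]>-50)&(X[:,1]<5)&(Z>25)&(Z<32)
    b=X[k]; print("x",np.percentile(b[:,0],[1,99]).round(1),"z",np.median(Z[k]).round(1))
    for f in(-.7,-.35,.35,.7): # near (-y) edge along the length: yaw and y
        q=b[abs(b[:,0]-t[0]-f*half)<4,1]; print(" edge y at",round(f*half),np.percentile(q,2).round(1))
    c=(Z>8)&(X[:,1]>22)&(X[:,1]<30)&(abs(X[:,0]+40)<45)
    for x in range(-60,0,10):
        q=Z[c&(abs(X[:,0]-x)<3)]; print(" catch z at",x,np.percentile(q,90).round(1) if len(q)>4 else None,end=";")
    return im
E
python3 - <<'E'
from h import *
im=base(); cv2.imwrite("pics/w3.png",im[...,::-1])
E
```

```text
[ 0.6263 -0.0039  0.0563] [-1.9  5.6  1.3] tcp tray [-40.2   1. ]
x [-84.6   3.3] z 28.1
 edge y at -31 -31.8
 edge y at -16 -31.9
 edge y at 16 -31.9
 edge y at 31 -31.9
 catch z at -60 None; catch z at -50 None; catch z at -40 None; catch z at -30 None; catch z at -20 None; catch z at -10 None;
```

View pics/w3.png

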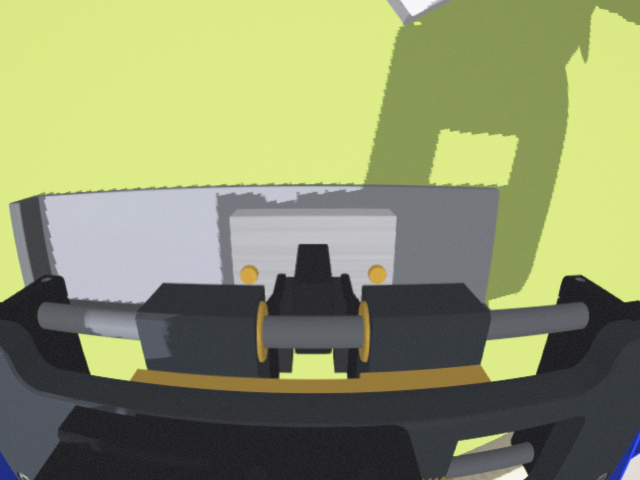

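The long carrier is against the fence (edge y −31.9 along its whole length), square, and at x ≈ −40 under the catch. I'll push on.

Call:
move_arm:
  increments:
    - {"xyz":[0,-8,0],"roll":0,"grip":0}
    - {"xyz":[0,-10,0],"roll":0,"grip":0}
    - {"xyz":[0,-10,0],"roll":0,"grip":0}
    - {"xyz":[0,-10,0],"roll":0,"grip":0}
    - {"xyz":[0,-10,0],"roll":0,"grip":0}

```text
time_s: 10.7
position: [0.6162, -0.0506, 0.0562]
tcp_rot: [[-0.977, 0.213, -0.001], [0.213, 0.977, 0.003], [0.001, 0.003, -1.0]]
force: [-0.5, 6.1, 2.6]
opening: 0.182
grasp_force: 30.0
```

Call:
move_arm:
  increments:
    - {"xyz":[0,-10,0],"roll":0,"grip":0}
    - {"xyz":[0,-10,0],"roll":0,"grip":0}
    - {"xyz":[0,-10,0],"roll":0,"grip":0}
    - {"xyz":[0,-10,0],"roll":0,"grip":0}
    - {"xyz":[0,-10,0],"roll":0,"grip":0}

```text
time_s: 11.12
position: [0.6057, -0.0998, 0.0562]
tcp_rot: [[-0.977, 0.213, -0.001], [0.213, 0.977, 0.003], [0.001, 0.002, -1.0]]
force: [-0.1, 5.6, 5.2]
opening: 0.185
grasp_force: 30.0
```

Call:
move_arm:
  increments:
    - {"xyz":[0,-10,0],"roll":0,"grip":0}
    - {"xyz":[0,-10,0],"roll":0,"grip":0}
    - {"xyz":[0,-8,0],"roll":0,"grip":0}
    - {"xyz":[0,-6,0],"roll":0,"grip":0}
    - {"xyz":[0,-2,0],"roll":0,"grip":0}

```text
time_s: 11.53
position: [0.598, -0.1356, 0.0562]
tcp_rot: [[-0.977, 0.213, -0.001], [0.213, 0.977, 0.002], [0.001, 0.002, -1.0]]
force: [-1.1, 4.6, 3.2]
opening: 0.178
grasp_force: 30.0
```

Call:
move_arm:
  increments:
    - {"xyz":[0,-4,0],"roll":0,"grip":0}
    - {"xyz":[0,-3,0],"roll":0,"grip":0}
    - {"xyz":[0,-2,0],"roll":0,"grip":0}
    - {"xyz":[0,-1,0],"roll":0,"grip":0}
    - {"xyz":[0,0,0],"roll":0,"grip":0}

```text
time_s: 11.95
position: [0.596, -0.1448, 0.0562]
tcp_rot: [[-0.977, 0.213, -0.001], [0.213, 0.977, 0.002], [0.001, 0.002, -1.0]]
force: [-0.5, 4.2, 3.8]
opening: 0.18
grasp_force: 30.0
```

```bash
python3 -c "
from h import *
base()"
```

```text
[ 0.596  -0.1448  0.0562] [-0.5  4.2  3.8] tcp tray [103.9   1.1]
x [ 59.6 156.2] z 28.1
 edge y at -31 -31.7
 edge y at -16 -31.8
 edge y at 16 -31.8
 edge y at 31 -31.6
 catch z at -60 8.9; catch z at -50 34.5; catch z at -40 30.7; catch z at -30 27.1; catch z at -20 24.1; catch z at -10 25.0;
```

Call:
move_arm:
  increments:
    - {"xyz":[0,-1,0],"roll":0,"grip":0}
    - {"xyz":[0,-1,0],"roll":0,"grip":0}
    - {"xyz":[0,0,0],"roll":0,"grip":0}
    - {"xyz":[0,0,0],"roll":0,"grip":0}

```text
time_s: 12.33
position: [0.5956, -0.1465, 0.0562]
tcp_rot: [[-0.977, 0.213, -0.001], [0.213, 0.977, 0.002], [0.001, 0.002, -1.0]]
force: [-0.3, 4.9, 3.4]
opening: 0.181
grasp_force: 30.0
```

Call:
move_arm:
  increments:
    - {"xyz":[0,-1,0],"roll":0,"grip":0}
    - {"xyz":[0,-1,0],"roll":0,"grip":0}
    - {"xyz":[0,0,0],"roll":0,"grip":0}
    - {"xyz":[0,0,0],"roll":0,"grip":0}

```text
time_s: 12.67
position: [0.5955, -0.1472, 0.0563]
tcp_rot: [[-0.977, 0.213, -0.0], [0.213, 0.977, 0.004], [0.001, 0.004, -1.0]]
force: [0.7, 8.8, 4.8]
opening: 0.182
grasp_force: 30.0
```

Call:
move_arm:
  increments:
    - {"xyz":[0,0,0],"roll":0,"grip":50}
    - {"xyz":[0,0,0],"roll":0,"grip":50}
    - {"xyz":[0,0,0],"roll":0,"grip":50}
    - {"xyz":[0,0,0],"roll":0,"grip":50}
    - {"xyz":[0,0,0],"roll":0,"grip":50}

```text
time_s: 13.08
position: [0.5958, -0.1506, 0.056]
tcp_rot: [[-0.977, 0.212, 0.001], [0.212, 0.977, -0.001], [-0.001, -0.001, -1.0]]
force: [0.1, -0.4, 0.2]
opening: 0.453
grasp_force: 0.0
```

Call:
move_arm:
  increments:
    - {"xyz":[0,0,0],"roll":0,"grip":50}
    - {"xyz":[0,0,-10],"roll":0,"grip":50}
    - {"xyz":[0,0,-20],"roll":0,"grip":50}
    - {"xyz":[0,0,-25],"roll":0,"grip":50}
    - {"xyz":[0,0,-25],"roll":0,"grip":50}

```text
time_s: 13.5
position: [0.5951, -0.15, 0.137]
tcp_rot: [[-0.977, 0.212, -0.001], [0.212, 0.977, 0.0], [0.001, 0.0, -1.0]]
force: [-0.5, 0.3, 0.9]
opening: 0.497
grasp_force: 0.0
```

Call:
move_arm:
  increments:
    - {"xyz":[0,0,-24],"roll":0,"grip":50}
    - {"xyz":[0,0,0],"roll":0,"grip":50}
    - {"xyz":[0,0,0],"roll":0,"grip":50}
    - {"xyz":[0,0,0],"roll":0,"grip":50}

```text
time_s: 13.83
position: [0.595, -0.1498, 0.1601]
tcp_rot: [[-0.977, 0.212, -0.0], [0.212, 0.977, 0.0], [0.0, 0.0, -1.0]]
force: [-0.9, 0.2, -0.5]
opening: 0.497
grasp_force: 0.0
```

```bash
python3 - <<'E'
from h import *
im=base(); cv2.imwrite("pics/w4.png",im[...,::-1])
E
```

```text
[ 0.595  -0.1498  0.1601] [-0.9  0.2 -0.5] tcp tray [109.    1.1]
x [ 62.  161.3] z 28.2
 edge y at -31 -32.4
 edge y at -16 -31.8
 edge y at 16 -31.7
 edge y at 31 -32.2
 catch z at -60 40.4; catch z at -50 35.2; catch z at -40 31.1; catch z at -30 27.4; catch z at -20 24.4; catch z at -10 25.1;
```

View pics/w4.png

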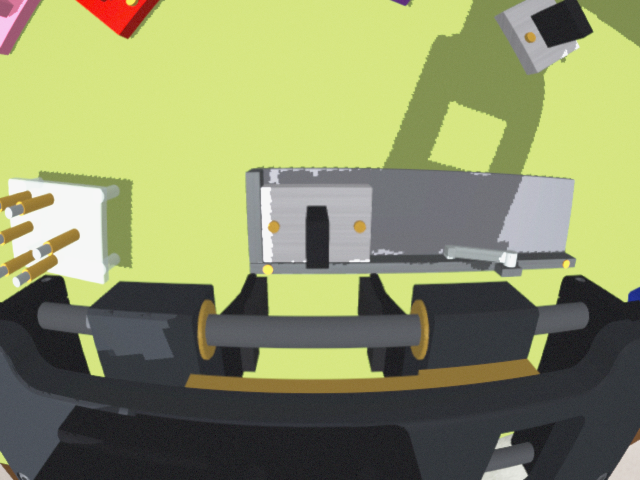

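The carrier is near the stop at (262–272, 220), with a bright strip between them, and the catch is down at (480,253). I'll check that strip with a height profile.

```bash
python3 - <<'E'
from h import *
s,im,d,m=wrist(); P,v,u=wcloud(s,d,m); X=tr(P); Z=P[:,2]*1000
for y in(-20,0):
    k=abs(X[:,1]-y)<3
    print(y,[(x,round(float(np.median(Z[k&(abs(X[:,0]-x)<.7)])),1)) for x in list(range(54,68))+list(range(138,168)) if (k&(abs(X[:,0]-x)<.7)).sum()>1])
for c in("top",):
    im,d=bot.capture(c); P,v,u=cloud(c,d); X=tr(P); Z=P[:,2]*1000; 
    for n,k in(("plate",(Z>68)&(Z<85)&(abs(X[:,0]-104)<40)&(abs(X[:,1])<30)),("base",(Z>25)&(Z<32)&(abs(X[:,0]-100)<50)&(abs(X[:,1])<34))):
        print(n,k.sum(),X[k].mean(0) if k.any() else 0,np.percentile(X[k],[1,50,99],axis=0) if k.any() else 0)
E
```

```text
-20 [(54, 271.9), (55, 271.8), (56, 271.7), (57, 271.6), (58, 271.7), (59, 271.9), (60, 271.9), (61, 271.7), (62, 271.7), (63, 271.8), (64, 271.8), (65, 271.9), (66, 271.8), (67, 271.9), (138, 281.5), (139, 281.3), (140, 281.0), (141, 280.9), (142, 281.0), (143, 281.1), (144, 280.9), (145, 280.7), (146, 280.8), (147, 280.5), (148, 280.8), (149, 280.4), (150, 280.5), (151, 280.4), (152, 280.6), (153, 280.5), (154, 280.5), (155, 280.8), (156, 280.6), (157, 280.5), (158, 275.7), (159, 253.2), (160, 253.1), (161, 253.1), (162, 253.3), (163, 271.6), (164, 272.2), (165, 272.2), (166, 272.1), (167, 272.1)]
0 [(54, 8.3), (55, 8.7), (56, 8.3), (57, 7.7), (58, 8.8), (61, 28.1), (62, 28.3), (63, 28.2), (64, 28.4), (65, 28.1), (66, 28.2), (67, 33.7), (138, 33.8), (139, 34.0), (140, 34.4), (141, 34.5), (142, 34.4), (143, 34.2), (144, 34.3), (145, 34.0), (146, 28.6), (147, 28.1), (148, 28.0), (149, 28.3), (150, 28.4), (151, 27.6), (152, 29.9), (153, 30.2), (154, 30.2), (155, 30.0), (156, 30.3), (157, 30.3), (158, 30.3), (159, 30.3), (160, 30.1), (161, 30.5), (162, 29.9), (163, 29.7)]
plate 0 0 0
base 0 0 0
```

The strip is just lit aluminium. The base runs from 60.5 to 151, right up to the stop's rise at about 152, so the carrier is home and my tray origin is about 2 mm off in x. Next, the short carrier.

Call:
move_arm:
  increments:
    - {"xyz":[18.8,21.5,0],"roll":0,"grip":50}
    - {"xyz":[18.8,21.5,0],"roll":0,"grip":50}
    - {"xyz":[18.8,21.5,0],"roll":0,"grip":50}
    - {"xyz":[18.8,21.5,0],"roll":0,"grip":50}
    - {"xyz":[18.8,21.5,0],"roll":0,"grip":50}

```text
time_s: 14.4
position: [0.525, -0.0238, 0.159]
tcp_rot: [[-0.977, 0.213, -0.002], [0.213, 0.977, 0.001], [0.002, 0.0, -1.0]]
force: [0.1, 0.0, 0.7]
opening: 0.5
grasp_force: 0.0
```

Call:
move_arm:
  increments:
    - {"xyz":[18.8,21.5,0],"roll":0,"grip":50}
    - {"xyz":[18.8,21.5,0],"roll":0,"grip":50}
    - {"xyz":[18.8,21.5,0],"roll":0,"grip":50}
    - {"xyz":[18.8,21.5,0],"roll":0,"grip":50}
    - {"xyz":[18.8,21.5,0],"roll":0,"grip":50}

```text
time_s: 14.82
position: [0.456, 0.1011, 0.1592]
tcp_rot: [[-0.977, 0.213, -0.002], [0.213, 0.977, 0.0], [0.002, -0.0, -1.0]]
force: [1.0, -0.0, -0.6]
opening: 0.501
grasp_force: 0.0
```

Call:
move_arm:
  increments:
    - {"xyz":[0,0,0],"roll":-0.117,"grip":50}
    - {"xyz":[0,0,0],"roll":-0.117,"grip":50}
    - {"xyz":[0,0,0],"roll":-0.117,"grip":50}
    - {"xyz":[0,0,0],"roll":-0.117,"grip":50}
    - {"xyz":[0,0,0],"roll":-0.117,"grip":50}

```text
time_s: 15.23
position: [0.4567, 0.1002, 0.1592]
tcp_rot: [[-0.93, -0.368, -0.002], [-0.368, 0.93, 0.0], [0.002, 0.001, -1.0]]
force: [0.2, 0.2, 0.1]
opening: 0.498
grasp_force: 0.0
```

Call:
move_arm:
  increments:
    - {"xyz":[0,0,0],"roll":0,"grip":50}
    - {"xyz":[0,0,0],"roll":0,"grip":50}
    - {"xyz":[0,0,0],"roll":0,"grip":50}

```text
time_s: 15.48
position: [0.4571, 0.1, 0.1596]
tcp_rot: [[-0.933, -0.36, -0.001], [-0.36, 0.933, 0.0], [0.001, 0.0, -1.0]]
force: [-0.5, -0.1, -0.5]
opening: 0.499
grasp_force: 0.0
```

```bash
python3 - <<'E'
from h import *
s,im,d,m=wrist(); print(s["position"],s["tcp_rot"]); R=np.array(s["tcp_rot"])
P,v,u=wcloud(s,d,m); P=P[np.hypot(P[:,0]-.4563,P[:,1]-.1005)<.06]
for lo,hi in((.013,.025),(.067,.085)):
    b=P[(P[:,2]>lo)&(P[:,2]<hi)]; r=rect(b); print(len(b),r, "tool-frame offset",(R.T@(np.r_[r[0],0]-np.r_[np.array(s["position"])[:2]*1000,0])).round(1),"tool y yaw",np.degrees(np.arctan2(R[1,1],R[0,1])))
E
```

```text
[0.45708109 0.10002654 0.15960052] [[-9.32835632e-01 -3.60300440e-01 -1.12940251e-03]
 [-3.60300735e-01  9.32836200e-01  6.17496995e-05]
 [ 1.03129911e-03  4.64526875e-04 -9.99999360e-01]]
4468 (array([455.4,  99.2]), array([64.2, 66.1]), 21.4) tool-frame offset [ 1.9 -0.2  0. ] tool y yaw 111.11865062733058
1070 (array([455.1,  98.9]), array([33.6, 14.9]), 21.0) tool-frame offset [ 2.3 -0.3  0. ] tool y yaw 111.11865062733058
```

Call:
move_arm:
  increments:
    - {"xyz":[2,0,23],"roll":0,"grip":50}
    - {"xyz":[0,0,23],"roll":0,"grip":50}
    - {"xyz":[0,0,23],"roll":0,"grip":50}
    - {"xyz":[0,0,23],"roll":0,"grip":50}
    - {"xyz":[0,0,21],"roll":0,"grip":50}

```text
time_s: 15.95
position: [0.4555, 0.0992, 0.0459]
tcp_rot: [[-0.933, -0.361, -0.0], [-0.361, 0.933, 0.0], [0.0, 0.0, -1.0]]
force: [-0.2, 0.3, 0.5]
opening: 0.501
grasp_force: 0.0
```

Call:
move_arm:
  increments:
    - {"xyz":[0,0,0],"roll":0,"grip":50}
    - {"xyz":[0,0,0],"roll":0,"grip":0}
    - {"xyz":[0,0,0],"roll":0,"grip":0}
    - {"xyz":[0,0,0],"roll":0,"grip":0}
    - {"xyz":[0,0,0],"roll":0,"grip":0}

```text
time_s: 16.37
position: [0.4564, 0.0993, 0.0483]
tcp_rot: [[-0.932, -0.363, 0.003], [-0.363, 0.932, -0.0], [-0.003, -0.001, -1.0]]
force: [0.1, -0.1, -0.3]
opening: 0.279
grasp_force: 0.0
```

Call:
move_arm:
  increments:
    - {"xyz":[0,0,0],"roll":0,"grip":0}
    - {"xyz":[0,0,0],"roll":0,"grip":0}
    - {"xyz":[0,0,0],"roll":0,"grip":0}
    - {"xyz":[0,0,0],"roll":0,"grip":0}
    - {"xyz":[0,0,0],"roll":0,"grip":0}

```text
time_s: 16.78
position: [0.4563, 0.0991, 0.0479]
tcp_rot: [[-0.932, -0.363, 0.002], [-0.363, 0.932, -0.0], [-0.002, -0.001, -1.0]]
force: [0.8, -0.8, 6.1]
opening: 0.18
grasp_force: 30.0
```

Call:
move_arm:
  increments:
    - {"xyz":[0,0,-10],"roll":0,"grip":0}
    - {"xyz":[0,0,-20],"roll":0,"grip":0}
    - {"xyz":[0,0,-20],"roll":0,"grip":0}
    - {"xyz":[0,0,-20],"roll":0,"grip":0}
    - {"xyz":[0,0,-15],"roll":0.117,"grip":0}

```text
time_s: 17.2
position: [0.4551, 0.0994, 0.133]
tcp_rot: [[-0.968, -0.25, -0.0], [-0.25, 0.968, 0.0], [0.0, 0.0, -1.0]]
force: [-0.5, 0.3, -3.4]
opening: 0.184
grasp_force: 30.0
```

Call:
move_arm:
  increments:
    - {"xyz":[0,0,0],"roll":0.117,"grip":0}
    - {"xyz":[0,0,0],"roll":0.117,"grip":0}
    - {"xyz":[0,0,0],"roll":0.117,"grip":0}
    - {"xyz":[0,0,0],"roll":0.117,"grip":0}
    - {"xyz":[0,0,0],"roll":0,"grip":0}

```text
time_s: 17.62
position: [0.4546, 0.0995, 0.1317]
tcp_rot: [[-0.977, 0.214, -0.002], [0.214, 0.977, 0.0], [0.002, -0.0, -1.0]]
force: [-0.7, -1.3, -2.8]
opening: 0.181
grasp_force: 30.0
```

Call:
move_arm:
  increments:
    - {"xyz":[-15,0.4,0],"roll":0,"grip":0}
    - {"xyz":[-22,0.6,0],"roll":0,"grip":0}
    - {"xyz":[-22,0.6,0],"roll":0,"grip":0}
    - {"xyz":[-22,0.6,0],"roll":0,"grip":0}
    - {"xyz":[-22,0.6,0],"roll":0,"grip":0}

```text
time_s: 18.03
position: [0.5569, 0.0801, 0.1315]
tcp_rot: [[-0.978, 0.209, -0.002], [0.209, 0.978, 0.0], [0.002, -0.0, -1.0]]
force: [0.6, -0.6, -3.5]
opening: 0.182
grasp_force: 30.0
```

Call:
move_arm:
  increments:
    - {"xyz":[-22,0.6,0],"roll":0,"grip":0}
    - {"xyz":[-22,0.6,0],"roll":0,"grip":0}
    - {"xyz":[-22,0.6,0],"roll":0,"grip":0}
    - {"xyz":[-10,0.2,0],"roll":0,"grip":0}
    - {"xyz":[0,0,0],"roll":0,"grip":0}

```text
time_s: 18.45
position: [0.6339, 0.0653, 0.1314]
tcp_rot: [[-0.978, 0.21, 0.002], [0.21, 0.978, -0.0], [-0.002, 0.0, -1.0]]
force: [0.1, -0.8, -3.0]
opening: 0.178
grasp_force: 30.0
```

Call:
move_arm:
  increments:
    - {"xyz":[0,0,0],"roll":0,"grip":0}
    - {"xyz":[0,0,0],"roll":0,"grip":0}
    - {"xyz":[0,0,15],"roll":0,"grip":0}
    - {"xyz":[0,0,15],"roll":0,"grip":0}
    - {"xyz":[0,0,0],"roll":0,"grip":0}

```text
time_s: 18.87
position: [0.6274, 0.0666, 0.0992]
tcp_rot: [[-0.977, 0.211, -0.008], [0.211, 0.977, 0.001], [0.008, -0.001, -1.0]]
force: [-0.5, 0.4, -3.3]
opening: 0.183
grasp_force: 30.0
```

Call:
move_arm:
  increments:
    - {"xyz":[0,0,15],"roll":0,"grip":0}
    - {"xyz":[0,0,14],"roll":0,"grip":0}
    - {"xyz":[0,0,8],"roll":0,"grip":0}
    - {"xyz":[0,0,4],"roll":0,"grip":0}
    - {"xyz":[0,0,0],"roll":0,"grip":0}

```text
time_s: 19.28
position: [0.6304, 0.0662, 0.0604]
tcp_rot: [[-0.977, 0.212, -0.002], [0.212, 0.977, 0.0], [0.002, -0.0, -1.0]]
force: [0.7, -0.2, -3.3]
opening: 0.181
grasp_force: 30.0
```

Call:
move_arm:
  increments:
    - {"xyz":[0,0,0],"roll":0,"grip":0}
    - {"xyz":[0,0,1],"roll":0,"grip":0}
    - {"xyz":[0,0,0],"roll":0,"grip":0}
    - {"xyz":[0,0,0],"roll":0,"grip":0}
    - {"xyz":[0,0,0],"roll":0,"grip":0}

```text
time_s: 19.7
position: [0.6317, 0.066, 0.0605]
tcp_rot: [[-0.977, 0.212, 0.001], [0.212, 0.977, -0.0], [-0.001, 0.0, -1.0]]
force: [-0.2, 0.0, -2.7]
opening: 0.185
grasp_force: 30.0
```

```bash
sed -i 's/^def tr(p)/o=o+.0022*ex\ndef tr(p)/' h.py; python3 - <<'E'
from h import *
im=base(33); cv2.imwrite("pics/w5.png",im[...,::-1])
E
```

```text
[0.6317 0.066  0.0605] [-0.2  0.  -2.7] tcp tray [-111.9   -8.5]
x [-144.8  -79.2] z 31.6
 edge y at -23 -41.7
 edge y at -12 -41.7
 edge y at 12 -41.7
 edge y at 23 -41.7
 catch z at -60 None; catch z at -50 None; catch z at -40 None; catch z at -30 None; catch z at -20 None; catch z at -10 None;
```

Call:
move_arm:
  increments:
    - {"xyz":[0,0,2],"roll":0,"grip":0}
    - {"xyz":[0,0,1.5],"roll":0,"grip":0}
    - {"xyz":[0,0,0.7],"roll":0,"grip":0}
    - {"xyz":[0,0,0],"roll":0,"grip":0}
    - {"xyz":[0,0,0],"roll":0,"grip":0}

```text
time_s: 20.17
position: [0.6314, 0.066, 0.056]
tcp_rot: [[-0.977, 0.212, -0.0], [0.212, 0.977, -0.0], [0.0, -0.0, -1.0]]
force: [-1.7, -0.2, -0.0]
opening: 0.181
grasp_force: 30.0
```

Call:
move_arm:
  increments:
    - {"xyz":[-3,0,0.4],"roll":0,"grip":0}
    - {"xyz":[-3,0,0],"roll":0,"grip":0}
    - {"xyz":[-2,0,0],"roll":0,"grip":0}
    - {"xyz":[-1.5,0,0],"roll":0,"grip":0}
    - {"xyz":[-1,0,0],"roll":0,"grip":0}

```text
time_s: 20.58
position: [0.6396, 0.0642, 0.0562]
tcp_rot: [[-0.977, 0.212, -0.005], [0.212, 0.977, 0.001], [0.005, -0.001, -1.0]]
force: [-7.4, -0.6, 11.2]
opening: 0.177
grasp_force: 30.0
```

Call:
move_arm:
  increments:
    - {"xyz":[0,-6,0],"roll":0,"grip":0}
    - {"xyz":[0,-8,0],"roll":0,"grip":0}
    - {"xyz":[0,-8,0],"roll":0,"grip":0}
    - {"xyz":[0,-8,0],"roll":0,"grip":0}
    - {"xyz":[0,-5,0],"roll":0,"grip":0}

```text
time_s: 21.0
position: [0.6338, 0.0318, 0.0562]
tcp_rot: [[-0.977, 0.213, -0.0], [0.213, 0.977, 0.004], [0.001, 0.004, -1.0]]
force: [-0.6, 8.8, -2.3]
opening: 0.178
grasp_force: 30.1
```

```bash
python3 - <<'E'
from h import *
im=base(33)
E
```

```text
[0.6338 0.0318 0.0562] [-0.6  8.8 -2.3] tcp tray [-78.9   0.7]
x [-111.7  -46.9] z 28.3
 edge y at -23 -32.0
 edge y at -12 -31.9
 edge y at 12 -31.9
 edge y at 23 -31.9
 catch z at -60 None; catch z at -50 None; catch z at -40 None; catch z at -30 None; catch z at -20 None; catch z at -10 None;
```

The short carrier is square against the fence, so I'll push it in under the catch.

Call:
move_arm:
  increments:
    - {"xyz":[0,-7,0],"roll":0,"grip":0}
    - {"xyz":[0,-8,0],"roll":0,"grip":0}
    - {"xyz":[0,-8,0],"roll":0,"grip":0}
    - {"xyz":[0,-8,0],"roll":0,"grip":0}
    - {"xyz":[0,-8,0],"roll":0,"grip":0}

```text
time_s: 21.47
position: [0.6255, -0.006, 0.0561]
tcp_rot: [[-0.977, 0.213, -0.0], [0.213, 0.977, 0.004], [0.001, 0.004, -1.0]]
force: [-3.5, 15.0, 15.9]
opening: 0.187
grasp_force: 30.0
```

Call:
move_arm:
  increments:
    - {"xyz":[0,-8,0],"roll":0,"grip":0}
    - {"xyz":[0,-8,0],"roll":0,"grip":0}
    - {"xyz":[0,-8,0],"roll":0,"grip":0}
    - {"xyz":[0,-8,0],"roll":0,"grip":0}
    - {"xyz":[0,-8,0],"roll":0,"grip":0}

```text
time_s: 21.88
position: [0.6172, -0.0453, 0.0562]
tcp_rot: [[-0.977, 0.213, -0.0], [0.213, 0.977, 0.004], [0.001, 0.004, -1.0]]
force: [-0.9, 0.3, -1.4]
opening: 0.181
grasp_force: 30.0
```

Call:
move_arm:
  increments:
    - {"xyz":[0,-7,0],"roll":0,"grip":0}
    - {"xyz":[0,-6,0],"roll":0,"grip":0}
    - {"xyz":[0,-3,0],"roll":0,"grip":0}
    - {"xyz":[0,0,0],"roll":0,"grip":0}
    - {"xyz":[0,0,0],"roll":0,"grip":0}

```text
time_s: 22.3
position: [0.6135, -0.0623, 0.056]
tcp_rot: [[-0.977, 0.213, -0.001], [0.213, 0.977, 0.002], [0.001, 0.002, -1.0]]
force: [-3.5, 4.6, 4.5]
opening: 0.184
grasp_force: 30.0
```

```bash
python3 - <<'E'
from h import *
im=base(33)
E
```

```text
[ 0.6135 -0.0623  0.056 ] [-3.5  4.6  4.5] tcp tray [17.3  0.8]
x [-15.4  49.4] z 28.2
 edge y at -23 -31.9
 edge y at -12 -31.7
 edge y at 12 -31.8
 edge y at 23 -31.7
 catch z at -60 144.2; catch z at -50 143.6; catch z at -40 143.7; catch z at -30 143.7; catch z at -20 None; catch z at -10 None;
```

Call:
move_arm:
  increments:
    - {"xyz":[0,-4,0],"roll":0,"grip":0}
    - {"xyz":[0,-3,0],"roll":0,"grip":0}
    - {"xyz":[0,-2,0],"roll":0,"grip":0}
    - {"xyz":[0,0,0],"roll":0,"grip":0}
    - {"xyz":[0,0,0],"roll":0,"grip":0}

```text
time_s: 22.77
position: [0.6117, -0.0707, 0.056]
tcp_rot: [[-0.977, 0.213, -0.001], [0.213, 0.977, 0.002], [0.001, 0.002, -1.0]]
force: [-3.4, 5.2, 5.7]
opening: 0.185
grasp_force: 30.0
```

Call:
move_arm:
  increments:
    - {"xyz":[0,-1,0],"roll":0,"grip":0}
    - {"xyz":[0,0,0],"roll":0,"grip":0}
    - {"xyz":[0,0,0],"roll":0,"grip":0}

```text
time_s: 23.02
position: [0.6116, -0.0709, 0.0561]
tcp_rot: [[-0.977, 0.213, -0.001], [0.213, 0.977, 0.003], [0.001, 0.003, -1.0]]
force: [-1.7, 7.2, 5.3]
opening: 0.179
grasp_force: 30.0
```

Call:
move_arm:
  increments:
    - {"xyz":[0,-1,0],"roll":0,"grip":0}
    - {"xyz":[0,0,0],"roll":0,"grip":0}
    - {"xyz":[0,0,0],"roll":0,"grip":0}

```text
time_s: 23.27
position: [0.6116, -0.0711, 0.0561]
tcp_rot: [[-0.977, 0.213, -0.0], [0.213, 0.977, 0.005], [0.001, 0.004, -1.0]]
force: [-2.0, 9.2, 6.4]
opening: 0.178
grasp_force: 30.0
```

```bash
python3 - <<'E'
from h import *
im=base(33)
E
```

```text
[ 0.6116 -0.0711  0.0561] [-2.   9.2  6.4] tcp tray [26.4  0.8]
x [-6.5 66.6] z 28.3
 edge y at -23 -31.9
 edge y at -12 -31.9
 edge y at 12 -31.8
 edge y at 23 -31.8
 catch z at -60 None; catch z at -50 144.6; catch z at -40 144.1; catch z at -30 144.1; catch z at -20 144.2; catch z at -10 None;
```

Force rises without any motion, so the short carrier is snug against the long one. I'll let go, rise and check.

Call:
move_arm:
  increments:
    - {"xyz":[0,0,0],"roll":0,"grip":50}
    - {"xyz":[0,0,0],"roll":0,"grip":50}
    - {"xyz":[0,0,0],"roll":0,"grip":50}
    - {"xyz":[0,0,0],"roll":0,"grip":50}
    - {"xyz":[0,0,0],"roll":0,"grip":50}

```text
time_s: 23.73
position: [0.6124, -0.0748, 0.0555]
tcp_rot: [[-0.977, 0.212, 0.001], [0.212, 0.977, -0.001], [-0.001, -0.001, -1.0]]
force: [0.3, -1.3, 0.1]
opening: 0.455
grasp_force: 0.0
```

Call:
move_arm:
  increments:
    - {"xyz":[0,0,0],"roll":0,"grip":50}
    - {"xyz":[0,0,-10],"roll":0,"grip":50}
    - {"xyz":[0,0,-20],"roll":0,"grip":50}
    - {"xyz":[0,0,-25],"roll":0,"grip":50}
    - {"xyz":[0,0,-25],"roll":0,"grip":50}

```text
time_s: 24.15
position: [0.6114, -0.0741, 0.1364]
tcp_rot: [[-0.977, 0.212, -0.001], [0.212, 0.977, 0.0], [0.001, -0.0, -1.0]]
force: [-0.1, -0.3, 0.8]
opening: 0.502
grasp_force: 0.0
```

Call:
move_arm:
  increments:
    - {"xyz":[0,0,-25],"roll":0,"grip":50}
    - {"xyz":[0,0,-20],"roll":0,"grip":50}
    - {"xyz":[0,0,0],"roll":0,"grip":50}
    - {"xyz":[0,0,0],"roll":0,"grip":50}
    - {"xyz":[0,0,0],"roll":0,"grip":50}

```text
time_s: 24.57
position: [0.6112, -0.0739, 0.1801]
tcp_rot: [[-0.977, 0.212, -0.001], [0.212, 0.977, 0.0], [0.001, 0.0, -1.0]]
force: [-1.1, -0.2, 0.4]
opening: 0.501
grasp_force: 0.0
```

```bash
python3 - <<'E'
from h import *
im=base(33); cv2.imwrite("pics/w6.png",im[...,::-1])
s,im,d,m=wrist(); P,v,u=wcloud(s,d,m); X=tr(P); Z=P[:,2]*1000; k=(abs(X[:,1]+25)<3)&(Z<50)
print([(x,round(float(np.median(Z[k&(abs(X[:,0]-x)<.7)])),1)) for x in list(range(-12,-2))+list(range(54,64))+list(range(145,152)) if (k&(abs(X[:,0]-x)<.7)).sum()>1])
E
```

```text
[ 0.6112 -0.0739  0.1801] [-1.1 -0.2  0.4] tcp tray [29.2  0.9]
x [-6.6 69.3] z 28.1
 edge y at -23 -31.7
 edge y at -12 -31.7
 edge y at 12 -31.6
 edge y at 23 -31.8
 catch z at -60 38.2; catch z at -50 268.2; catch z at -40 267.7; catch z at -30 268.0; catch z at -20 274.0; catch z at -10 273.5;[(-12, 8.0), (-11, 7.7), (-10, 8.0), (-9, 8.0), (-7, 27.7), (-6, 28.3), (-5, 28.4), (-4, 28.5), (-3, 27.6), (54, 28.1), (55, 28.1), (56, 27.9), (57, 28.3), (58, 28.6), (59, 27.5), (60, 28.4), (61, 28.4), (62, 27.9), (63, 27.8), (145, 28.1), (146, 28.3), (147, 27.9), (148, 27.7), (149, 29.3), (150, 30.1), (151, 30.4)]
```

View pics/w6.png

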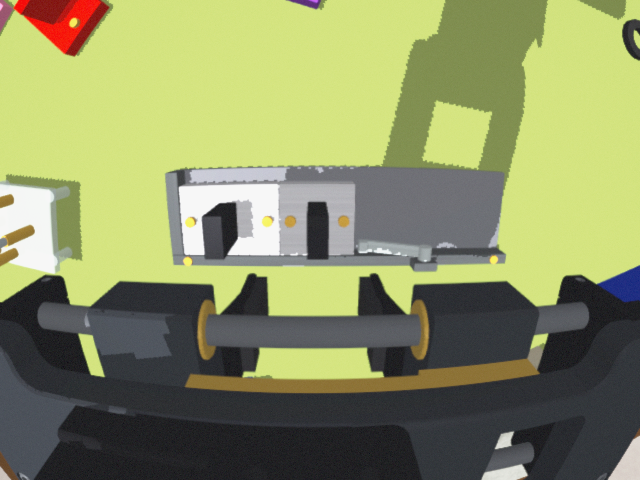

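Both carriers are snug in the corner, at (240,218) and (317,218). The profile shows no gaps and the short one's rear at −7. The catch lies down behind it, nose at (360,247).

```bash
python3 -c "
from rig import bot
print(bot.hand_in())"
```

```text
the job is handed in; nothing more can be done
None
```

I loaded both carriers and handed the job in: long one in the corner of fence and stop, short one snug behind it, catch down as far as the last picture shows. The hand-in gave no verdict.

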